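# Lock the roller's cam fixture with its pull-to-lock knob

### The arm

A 7-joint arm with a two-finger parallel gripper is mounted at the origin on the work surface. World frame = base frame: x ahead of the robot, y to its left, z up, the work surface at z = 0. Lengths are in m, angles in rad, forces in N, time in s.
With the tool pointing down it reaches from about 0.425 to 0.875 m from the base axis. Payload 4.7 kg.
Tool frame: the origin (TCP) lies at the very end of the fingers, on their centre line; the grasp point (between the pads) lies 19 mm behind it; z points along the fingers, y is the direction in which the jaws open and shut (so a half turn about z gives the same grasp; the last joint's range is limited). The gripper opens to 87 mm and grips with 3 to 60 N. Pads are 19 mm wide; open, the fingers measure 117 mm over their backs; the gripper's body (75 mm by 190 mm) begins 51 mm behind the grasp point.
Start: joints at [-1.182, 0.321, -0.07, 1.45, 0.023, 1.371, -0.057], TCP at [0.238, 0.605, 0.223] pointing down, gripper open.
Joint ranges: [-2.86, 2.86], [-0.3, 2.09], [-1.38, 1.24], [0.06, 2.45], [-1.56, 4.7], [0.09, 2.05], [-2.69, 2.69]. Speed limits (rad/s): [2.57, 2.57, 3.14, 3.14, 3.14, 3.14, 3.14].

### API

Orientations are given as a rotation vector (axis times angle).
In Python, from bench import ctrl, get_image, camera_info gives the robot as it stands.
- The arm moves only by the tool carry_out, never from a script. Its argument "commands" is a list of rows, each an object of numbers: "tx", "ty", "tz": the shift along the tool's x, y, z in m; "rx", "ry", "rz": the turn, a rotation vector about the tool's x, y, z in rad; "jaw": the opening, from 0 (shut) to 1 (fully open). In form: [{"tx": .., "ty": .., "tz": .., "rx": .., "ry": .., "rz": .., "jaw": ..}, ...]. A call has 1 to 12 rows; each row is the pose to reach, as a shift and turn from the pose commanded when the call began, along the tool's axes at that moment; what a row does not reach only later rows make up. A row lasts 1/8 s, in which the tool goes at most 62.5 mm and 10.7 degrees, less where a joint would pass 70% of its speed; a pose out of reach is approached as far as the arm can. A call with a gripper value outside its range is refused whole. The fingers move at their own pace and stop on an object; "grip_force" is the grip in N (left out, the last holds). Time passes only in rows, so rows that repeat a pose let the fingers close. It gives the time, the measured TCP pose, the force and the opening at its end, in the units of the state.
- ctrl.get_state(): the state, without advancing time (a new reading comes with each control period).
- get_image(name): name is "side" or "top"; returns the picture (384x512x3 uint8, red, green, blue); there is no depth.
- camera_info(name): a dict with "intrinsics" (3x3 intrinsics, pixels), "k1" (the pictures are not rectified: a ray, as slopes to the right and down, at radius r is drawn at 1 + k1 r^2 times it, then the intrinsics apply), "R" (3x3) and "t" (3): a world point X has camera coordinates R X + t. Camera axes: x right, y down, z forward; pixel columns grow to the right and rows downward; lengths in m; the calibration is good to about 2 mm. A picture is of the moment at which its call begins. camera_info takes no time and is no camera call.
- ctrl.close_job(): hands the job in, once; it reports no verdict.
The state is a dict: "time": time; "joint_positions": joint angles; "qd": joint speeds; "joint_torque": joint torques, N m; "position": TCP position; "tool_rot": TCP orientation; "ft_force": force on the tool from outside, world axes, zero at the start; "torque": the same for the moment, N m; "grip_width": opening from 0.0 (shut) to 1.0 (fully open).
Only numpy, scipy, OpenCV 4.12 (cv2) and the standard library are available. Lean on these libraries where they do the work, as an engineer would, in place of code of your own. Each camera call takes 0.05 s, during which the arm holds its last target.

### The job

One of the two cam lock fixtures on the bench holds the long zinc roller; the other is empty. On the fixture with the roller, turn the black wing knob clockwise until its white pointer lines up with the green mark, then pull the knob straight up, all the way out, to lock it, and let go. Leave the knob of the empty fixture alone.

Things in the scene. Friction and masses are not known exactly. Their poses are not given: they have to be found in the camera images.
- roller_lock_grip (a point): Grip point of the roller fixture's black wing knob: on its upright turning axis, 110 mm above the bench (knob in). x: level, along the wing to its white pointer end; z up; moves with the knob. Wing: upright bar 52 mm long (x), 16 thick (y), from 24 mm below this point to 12 above; it stands on a skirt 56 mm across. Grey head block below: 125 x 125 mm, top 75 mm above the bench.
- roller_lock_turn (a joint): That knob's angle, rad; grows clockwise seen from above. On the green mark (a bar on the dial, on the roller's side, in line with the roller: 60 x 390 mm, its top 74 mm above the bench) at 1.20; starts between -0.1 and 0.5. Turns against light friction (0.06 N m), stays where left and does not stop at the mark (end stops -0.3 and 2.2).
- roller_lock_pull (a joint): How far that knob is pulled out (up), m: 0 pushed in (start), 0.015 fully out, at a firm stop. Slides against about 5 N of friction plus 1.3 N of weight, at any angle, and stays where it is left; a green collar shows beneath the skirt when it is out.
- spare_lock_pointer (a point): White pointer end, on the top face, of the like wing knob on the empty fixture (no roller): 22 mm from that knob's axis, 122 mm above the bench. To be left alone. The two fixtures stand about 0.4 m apart, left and right, and may change places.

How it is judged:
By the outcome, as a careful person would: the job done as asked, in the order asked, and still so for the second after the job is handed in, with the robot touching nothing.
It also fails if it takes over 38 s, if anything falls off the work surface, if the arm or the gripper's body presses on something with over 40 N, if the wrist force passes 120 N, or if a joint passes its speed limit or range.

## Working session

There is one attempt and no reset: what is moved stays moved. The work goes in short steps, Python scripts to look and compute and a tool call to move; the robot and the scene stay as the last step left them, time stands still between calls to the robot, and variables do not carry over. Pictures are saved under pics/ and viewed, and the job is handed in when it is done.

Besides the shell and the picture viewer there is one more tool, called as name(argument=value, ...) on one line, values as JSON. carry_out: Moves the arm, as the interface text tells. Its arguments: {"type":"object","properties":{"commands":{"type":"array"},"grip_force":{"type":"number"}},"required":["commands"]}

```bash
mkdir -p pics
cat > h.py <<'E'
import numpy as np, cv2
from bench import ctrl, get_image, camera_info
def ray(cam,uv):
    c=camera_info(cam);K=np.array(c["intrinsics"],float);R=np.array(c["R"]);t=np.array(c["t"])
    d=cv2.undistortPoints(np.array([[uv]],float),K,np.array([c["k1"],0,0,0.]))[0,0]
    o=-R.T@t; return o,R.T@np.array([d[0],d[1],1])
def onz(cam,uv,z):
    o,d=ray(cam,uv); return o+d*(z-o[2])/d[2]
def proj(cam,X):
    c=camera_info(cam);K=np.array(c["intrinsics"],float);R=np.array(c["R"]);t=np.array(c["t"])
    return cv2.projectPoints(np.array([X],float),cv2.Rodrigues(R)[0],t,K,np.array([c["k1"],0,0,0.]))[0][0,0]
def save(im,n): cv2.imwrite("pics/"+n,im[:,:,::-1])
E
python3 - <<'E'
from h import *
for n in("top","side"):
    im=get_image(n); np.save(n+"0.npy",im); save(im,n+"0.png"); c=camera_info(n)
    print(n,-np.array(c["R"]).T@c["t"],c["k1"],c["intrinsics"])
s=ctrl.get_state(); print(s)
E
```

```text
top [ 0.48074929 -0.00582148  0.9262384 ] -0.028039580603682702 [[376.23758095   0.         264.3121749 ]
 [  0.         376.23758095 191.22090481]
 [  0.           0.           1.        ]]
side [0.13948045 0.45595599 0.4825234 ] -0.014654017038226991 [[357.94493495   0.         254.62386413]
 [  0.         357.94493495 181.8502814 ]
 [  0.           0.           1.        ]]
{'time': 0.1, 'joint_positions': array([-1.18190174,  0.32175321, -0.07005595,  1.45157553,  0.02260233,
        1.37077573, -0.056905  ]), 'qd': array([ 0.0014555 , -0.00189304, -0.00097938, -0.0014112 , -0.00123796,
        0.00014914, -0.00024727]), 'joint_torque': array([-3.98060729e-04, -4.92570484e+01, -4.05776063e-01, -3.13405466e+01,
       -6.42198371e-02,  3.93670925e-02,  6.67694781e-05]), 'position': array([0.23783324, 0.60439107, 0.22155652]), 'tool_rot': array([-5.85250711e-01, -3.08637447e+00,  2.68867297e-03]), 'ft_force': array([-0.01787728, -0.46920522,  0.28512976]), 'torque': array([ 0.00365717, -0.02325041,  0.0519311 ]), 'grip_width': 0.9948935773124097}
```

View pics/top0.png

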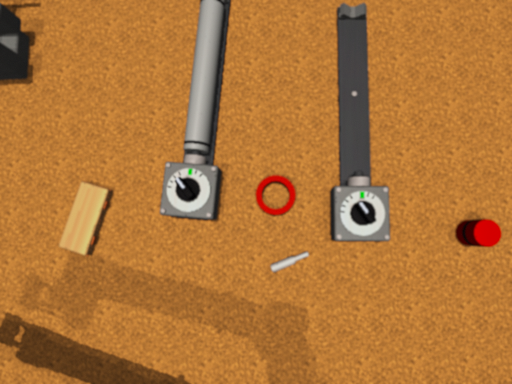

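View pics/side0.png

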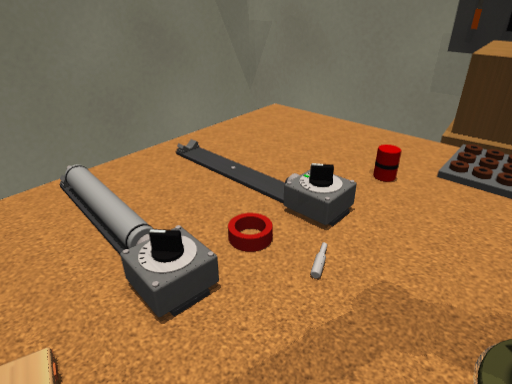

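Run:
```python
from h import *
for X in([.238,.604,.22],[.48,0,0],[.6,0,0],[.48,.2,0]): print(X,proj("top",X),proj("side",X))
t=np.load("top0.npy"); s=np.load("side0.npy")
a=cv2.resize(t[150:230,150:230],None,fx=7,fy=7,interpolation=cv2.INTER_CUBIC)
save(a,"tz.png")
b=cv2.resize(s[210:310,110:230],None,fx=6,fy=6,interpolation=cv2.INTER_CUBIC); save(b,"sz.png")
def cent(m,off):
    n,l,st,c=cv2.connectedComponentsWithStats(m.astype(np.uint8))
    return [(c[i]+off,st[i,4]) for i in range(1,n) if st[i,4]>2]
r=t[150:230,150:230].astype(int); off=np.array([150,150])
print("green",cent((r[...,1]>r[...,0]+40)&(r[...,1]>r[...,2]+40),off))
print("black",cent(r.max(2)<45,off)); print("white",cent(r.min(2)>165,off))
for z in(.075,):
  for p in((192,172),(187,188)): print(p,onz("top",p,z))
```

```text
[0.238, 0.604, 0.22] [-43.05692722 364.58876044] [-323.89753234 1041.59120445]
[0.48, 0, 0] [273.5751591  230.31817447] [278.36355836 256.08812768]
[0.6, 0, 0] [272.42586278 181.71071342] [235.9601277  232.77694354]
[0.48, 0.2, 0] [192.47593539 232.01082373] [204.54544846 315.61921002]
green [(array([189.8, 171. ]), np.int32(30))]
black [(array([204.69230769, 152.79487179]), np.int32(39)), (array([206.5, 162. ]), np.int32(6)), (array([216.9389313 , 193.86259542]), np.int32(131)), (array([188.16071429, 189.66666667]), np.int32(336))]
white [(array([192.79310345, 158.68965517]), np.int32(29)), (array([167.5, 164.5]), np.int32(4)), (array([188.26297968, 191.08013544]), np.int32(886)), (array([213.  , 168.25]), np.int32(4)), (array([162.5, 210.5]), np.int32(4)), (array([208. , 214.5]), np.int32(6))]
(192, 172) [0.61758705 0.18417958 0.075     ]
(187, 188) [0.58077307 0.19579158 0.075     ]
```

View pics/tz.png

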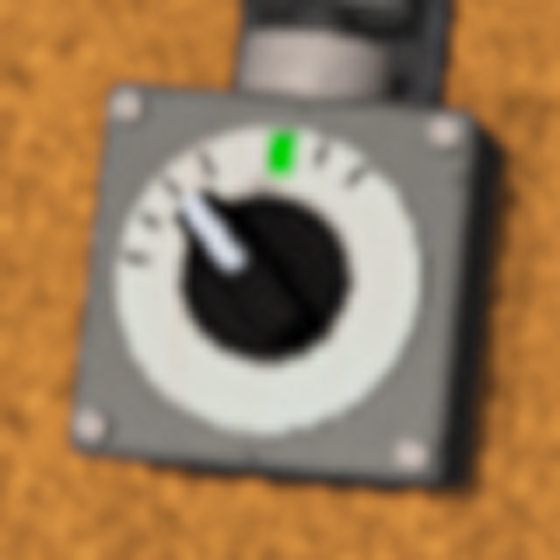

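View pics/sz.png

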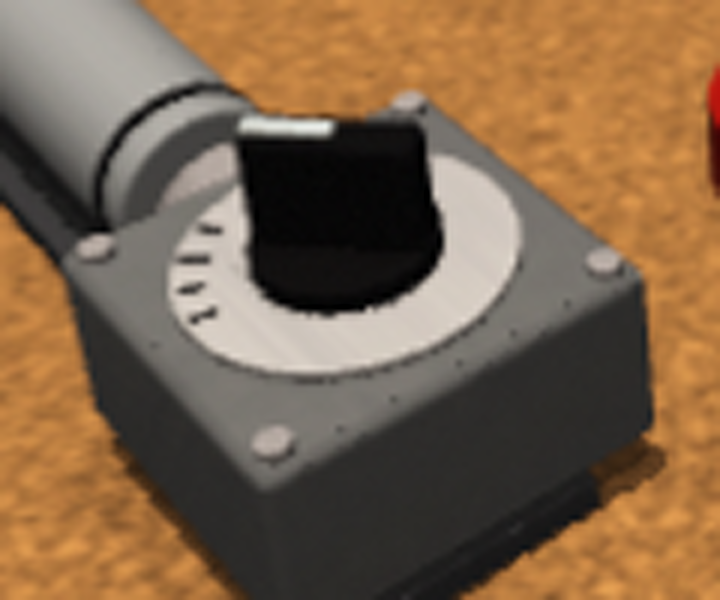

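```bash
cat > meas.py <<'E'
from h import *
t=np.load("top0.npy")
f=lambda z:np.array([150+(z[0]+.5)/7-.5,150+(z[1]+.5)/7-.5])
sc=[onz("top",f(p),.077)[:2] for p in((125,105),(443,130),(412,453),(88,425))]
sc=np.array(sc); c=sc.mean(0); print("screw centre",c, [np.linalg.norm(sc[i]-sc[i-1]) for i in range(4)])
d=(sc[0]-sc[3])+(sc[1]-sc[2]); e=(sc[0]-sc[1])+(sc[3]-sc[2])
print("head dir deg",np.degrees(np.arctan2(d[1],d[0])),np.degrees(np.arctan2(e[1],e[0]))-90)
g=onz("top",(189.8,171.0),.0755)[:2]-c; print("green dir",np.degrees(np.arctan2(g[1],g[0])),np.linalg.norm(g))
# dial ellipse
r=t[150:230,150:230].astype(int)
m=((r.min(2)>165)).astype(np.uint8); n,l,st,cc=cv2.connectedComponentsWithStats(m); i=1+np.argmax(st[1:,4])
cs,_=cv2.findContours((l==i).astype(np.uint8),cv2.RETR_EXTERNAL,cv2.CHAIN_APPROX_NONE)
h=cv2.convexHull(max(cs,key=len)); el=cv2.fitEllipse(h); print("dial",el, onz("top",np.array(el[0])+150,.0755))
# pointer ends, top face z .122
a=onz("top",f((187,197)),.122)[:2]; b=onz("top",f((236,265)),.122)[:2]; p=a-b
print("ptr ends",a,b,np.linalg.norm(p),"dir",np.degrees(np.arctan2(p[1],p[0])))
for q in(a,b): v=q-c; print(np.linalg.norm(v),np.degrees(np.arctan2(v[1],v[0])))
# side check: top edge of wing ends
fs=lambda z:np.array([110+(z[0]+.5)/6-.5,210+(z[1]+.5)/6-.5])
A=onz("side",fs((240,127)),.122)[:2]; B=onz("side",fs((423,133)),.122)[:2]
print("side wing",A,B,(A+B)/2,np.linalg.norm(A-B),np.degrees(np.arctan2(*(A-B)[::-1])))
E
python3 meas.py
```

```text
screw centre [0.57779364 0.19383764] [np.float64(0.10601766940156417), np.float64(0.1061051099312326), np.float64(0.10617333185019441), np.float64(0.10689200305747383)]
head dir deg -6.08415996372039 -6.10523112042506
green dir -6.306439487029034 0.042435203870375554
dial ((37.82399368286133, 39.53129959106445), (42.54445266723633, 43.542076110839844), 33.27223587036133) [0.57713397 0.19376731 0.0755    ]
ptr ends [0.5983739  0.20820396] [0.57669999 0.1927906 ] 0.026595677353010456 dir 35.41845964109873
0.025098578323745815 34.91747611047821
0.001514047369474175 -136.24741316667547
side wing [0.59749655 0.20694454] [0.55633898 0.17480748] [0.57691777 0.19087601] 0.05221816595556462 37.983783384972206
```

```bash
cat > goal.py <<'E'
from h import *
from scipy.spatial.transform import Rotation as Ro
import sys
x,y,z,yang=map(float,sys.argv[1:5])
s=ctrl.get_state(); R0=Ro.from_rotvec(s["tool_rot"]); M=R0.as_matrix()
a=np.radians(yang); Y=np.array([np.cos(a),np.sin(a),0]); Z=np.array([0,0,-1.]); G=np.column_stack([np.cross(Y,Z),Y,Z])
print("t",s["time"],"pos",s["position"].round(4),"yang",np.degrees(np.arctan2(M[1,1],M[0,1])).round(2),"zaxis",M[:,2].round(4),"w",s["grip_width"],"F",s["ft_force"].round(2))
print("shift",(M.T@(np.array([x,y,z])-s["position"])).round(4),"rot",Ro.from_matrix(M.T@G).as_rotvec().round(4), "q",s["joint_positions"].round(2))
E
python3 goal.py .5775 .193 .20 125.4
```

```text
t 0.1 pos [0.2378 0.6044 0.2216] yang 68.53 zaxis [-5.0e-04 -1.6e-03 -1.0e+00] w 0.9948935773124097 F [-0.02 -0.47  0.29]
shift [-0.4667 -0.2584  0.0221] rot [-1.600e-03 -8.000e-04 -9.926e-01] q [-1.18  0.32 -0.07  1.45  0.02  1.37 -0.06]
```

carry_out(commands=[{"tx": -0.04, "ty": -0.022, "rz": -0.1, "jaw": 1}, {"tx": -0.08, "ty": -0.044, "rz": -0.2, "jaw": 1}, {"tx": -0.12, "ty": -0.066, "rz": -0.3, "jaw": 1}, {"tx": -0.16, "ty": -0.088, "rz": -0.4, "jaw": 1}, {"tx": -0.2, "ty": -0.11, "rz": -0.5, "jaw": 1}, {"tx": -0.24, "ty": -0.132, "rz": -0.6, "jaw": 1}, {"tx": -0.28, "ty": -0.155, "rz": -0.7, "jaw": 1}, {"tx": -0.33, "ty": -0.182, "rz": -0.8, "jaw": 1}, {"tx": -0.38, "ty": -0.21, "rz": -0.9, "jaw": 1}, {"tx": -0.43, "ty": -0.237, "rz": -0.97, "jaw": 1}, {"tx": -0.466, "ty": -0.258, "tz": 0.01, "rz": -0.992, "jaw": 1}, {"tx": -0.466, "ty": -0.258, "tz": 0.02, "rz": -0.992, "jaw": 1}])

```text
invalid input
```

carry_out(commands=[{"jaw": 1}, {"jaw": 1}, {"jaw": 1}])

```text
invalid input
```

```bash
python3 goal.py .5775 .193 .093 125.4
python3 - <<'E'
from h import *
im=get_image("side"); save(im,"side1.png"); im=get_image("top"); save(im,"top1.png")
E
```

```text
t 0.1 pos [0.2378 0.6044 0.2216] yang 68.53 zaxis [-5.0e-04 -1.6e-03 -1.0e+00] w 0.9948935773124097 F [-0.02 -0.47  0.29]
shift [-0.4667 -0.2583  0.1291] rot [-1.600e-03 -8.000e-04 -9.926e-01] q [-1.18  0.32 -0.07  1.45  0.02  1.37 -0.06]
```

View pics/side1.png

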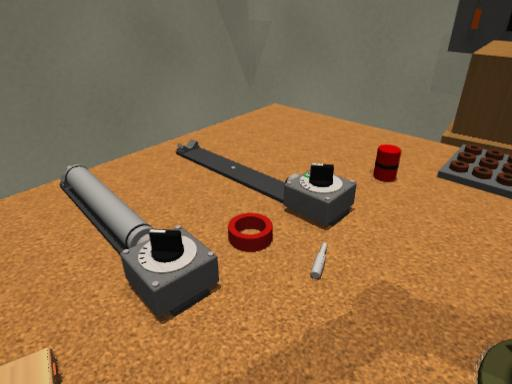

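The calls were refused and the arm has not moved. The rows probably need every key, so I'll try that.

carry_out(commands=[{"tx": -0.04, "ty": -0.022, "tz": 0, "rx": 0, "ry": 0, "rz": -0.1, "jaw": 1}, {"tx": -0.08, "ty": -0.044, "tz": 0, "rx": 0, "ry": 0, "rz": -0.2, "jaw": 1}, {"tx": -0.12, "ty": -0.066, "tz": 0, "rx": 0, "ry": 0, "rz": -0.3, "jaw": 1}, {"tx": -0.16, "ty": -0.088, "tz": 0, "rx": 0, "ry": 0, "rz": -0.4, "jaw": 1}, {"tx": -0.2, "ty": -0.11, "tz": 0, "rx": 0, "ry": 0, "rz": -0.5, "jaw": 1}, {"tx": -0.24, "ty": -0.132, "tz": 0, "rx": 0, "ry": 0, "rz": -0.6, "jaw": 1}, {"tx": -0.28, "ty": -0.155, "tz": 0, "rx": 0, "ry": 0, "rz": -0.7, "jaw": 1}, {"tx": -0.33, "ty": -0.182, "tz": 0, "rx": 0, "ry": 0, "rz": -0.8, "jaw": 1}, {"tx": -0.38, "ty": -0.21, "tz": 0, "rx": 0, "ry": 0, "rz": -0.9, "jaw": 1}, {"tx": -0.43, "ty": -0.237, "tz": 0, "rx": 0, "ry": 0, "rz": -0.97, "jaw": 1}, {"tx": -0.466, "ty": -0.258, "tz": 0.01, "rx": 0, "ry": 0, "rz": -0.992, "jaw": 1}, {"tx": -0.466, "ty": -0.258, "tz": 0.02, "rx": 0, "ry": 0, "rz": -0.992, "jaw": 1}])

```text
time: 1.7
position: [0.5794, 0.1891, 0.2021]
tool_rot: [-0.943, 2.997, -0.004]
ft_force: [0.2, 0.6, 0.6]
grip_width: 1.003
```

carry_out(commands=[{"tx": 0, "ty": 0, "tz": 0, "rx": 0, "ry": 0, "rz": 0, "jaw": 1}, {"tx": 0, "ty": 0, "tz": 0, "rx": 0, "ry": 0, "rz": 0, "jaw": 1}, {"tx": 0, "ty": 0, "tz": 0, "rx": 0, "ry": 0, "rz": 0, "jaw": 1}])

```text
time: 2.08
position: [0.5768, 0.1957, 0.2031]
tool_rot: [-0.957, 2.991, 0.001]
ft_force: [0.6, -0.9, -0.6]
grip_width: 0.999
```

```bash
python3 goal.py .5775 .193 .093 125.4
python3 - <<'E'
from h import *
im=get_image("side"); save(im,"side1.png")
E
```

```text
t 2.075 pos [0.5768 0.1957 0.2031] yang 125.49 zaxis [ 7.e-04  7.e-04 -1.e+00] w 0.9991251667968875 F [ 0.59 -0.94 -0.57]
shift [ 0.0011 -0.0026  0.1101] rot [0.0002 0.001  0.0016] q [-0.52  0.24  0.18  1.59 -0.04  1.31  1.85]
```

View pics/side1.png

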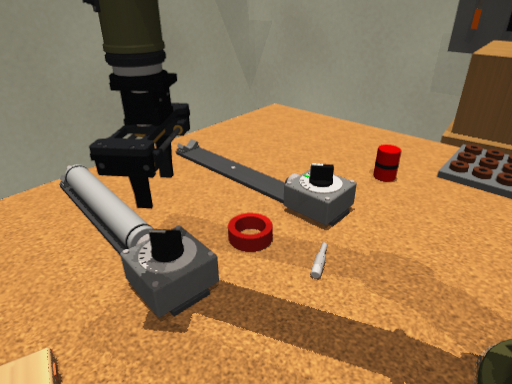

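```bash
python3 - <<'E'
from h import *
s=ctrl.get_state();p=s["position"];print(s["time"],p.round(4),proj("side",p),proj("side",p+[-.025,.035,0]),proj("side",p+[.025,-.035,0]))
E
python3 goal.py .5775 .193 .093 125.4
```

```text
2.125 [0.577  0.1953 0.2032] [155.88466016 190.45903946] [145.82367681 205.13125125] [164.691105   177.62445271]
t 2.125 pos [0.577  0.1953 0.2032] yang 125.46 zaxis [ 9.e-04  6.e-04 -1.e+00] w 0.9975056512647145 F [-0.36  0.78  0.46]
shift [ 0.001  -0.0022  0.1102] rot [0.     0.0011 0.0011] q [-0.52  0.24  0.18  1.59 -0.04  1.31  1.85]
```

carry_out(commands=[{"tx": 0.001, "ty": -0.001, "tz": 0.02, "rx": 0, "ry": 0, "rz": 0, "jaw": 1}, {"tx": 0.001, "ty": -0.002, "tz": 0.04, "rx": 0, "ry": 0, "rz": 0, "jaw": 1}, {"tx": 0.001, "ty": -0.002, "tz": 0.06, "rx": 0, "ry": 0, "rz": 0, "jaw": 1}, {"tx": 0.001, "ty": -0.002, "tz": 0.075, "rx": 0, "ry": 0, "rz": 0, "jaw": 1}, {"tx": 0.001, "ty": -0.002, "tz": 0.09, "rx": 0, "ry": 0, "rz": 0, "jaw": 1}, {"tx": 0.001, "ty": -0.002, "tz": 0.1, "rx": 0, "ry": 0, "rz": 0, "jaw": 1}, {"tx": 0.001, "ty": -0.002, "tz": 0.107, "rx": 0, "ry": 0, "rz": 0, "jaw": 1}, {"tx": 0.001, "ty": -0.002, "tz": 0.11, "rx": 0, "ry": 0, "rz": 0, "jaw": 1}, {"tx": 0.001, "ty": -0.002, "tz": 0.11, "rx": 0, "ry": 0, "rz": 0, "jaw": 1}, {"tx": 0.001, "ty": -0.002, "tz": 0.11, "rx": 0, "ry": 0, "rz": 0, "jaw": 1}])

```text
time: 3.38
position: [0.5779, 0.1921, 0.0931]
tool_rot: [-0.954, 2.992, 0.0]
ft_force: [-0.2, -0.2, 0.2]
grip_width: 1.0
```

```bash
python3 goal.py .5775 .193 .093 125.4
python3 - <<'E'
from h import *
im=get_image("side"); save(cv2.resize(im[140:320,60:280],None,fx=3,fy=3),"side2.png")
im=get_image("top"); save(cv2.resize(im[100:260,100:300],None,fx=3,fy=3),"top2.png")
E
```

```text
t 3.375 pos [0.5779 0.1921 0.0931] yang 125.37 zaxis [ 9.e-04  4.e-04 -1.e+00] w 1.0004717725333958 F [-0.2  -0.17  0.2 ]
shift [-0.0002  0.0009  0.0001] rot [-0.0002  0.001  -0.0006] q [-0.51  0.33  0.17  1.72 -0.06  1.1   1.87]
```

View pics/side2.png

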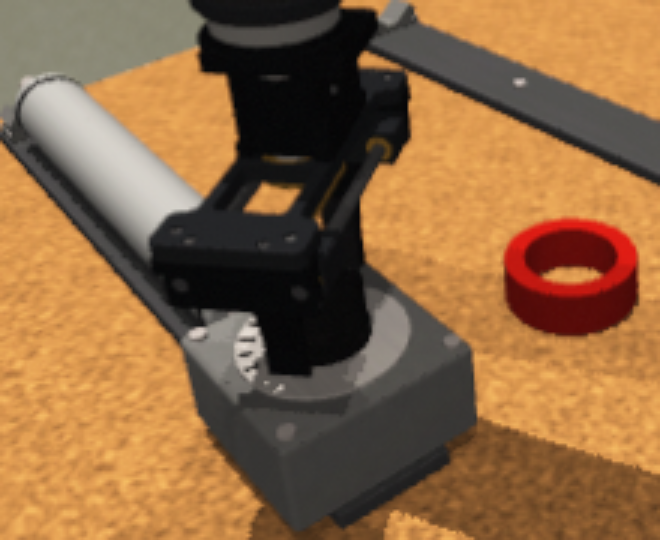

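View pics/top2.png

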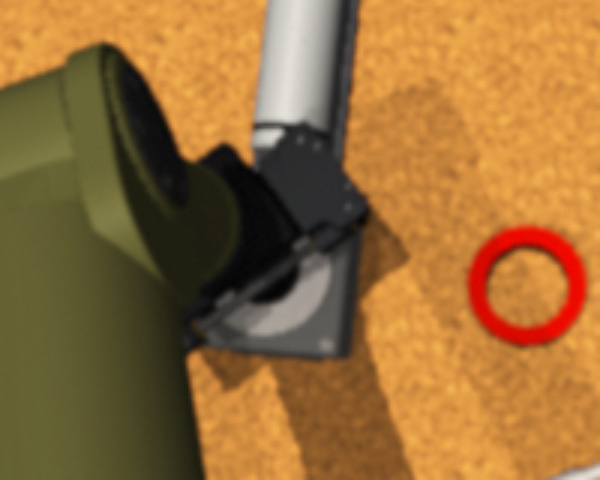

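carry_out(commands=[{"tx": 0, "ty": 0.001, "tz": 0, "rx": 0, "ry": 0, "rz": 0, "jaw": 0.5}, {"tx": 0, "ty": 0.001, "tz": 0, "rx": 0, "ry": 0, "rz": 0, "jaw": 0.3}, {"tx": 0, "ty": 0.001, "tz": 0, "rx": 0, "ry": 0, "rz": 0, "jaw": 0.1}, {"tx": 0, "ty": 0.001, "tz": 0, "rx": 0, "ry": 0, "rz": 0, "jaw": 0.1}, {"tx": 0, "ty": 0.001, "tz": 0, "rx": 0, "ry": 0, "rz": 0, "jaw": 0.1}, {"tx": 0, "ty": 0.001, "tz": 0, "rx": 0, "ry": 0, "rz": 0, "jaw": 0.0}, {"tx": 0, "ty": 0.001, "tz": 0, "rx": 0, "ry": 0, "rz": 0, "jaw": 0.0}, {"tx": 0, "ty": 0.001, "tz": 0, "rx": 0, "ry": 0, "rz": 0, "jaw": 0.0}], grip_force=30)

```text
time: 4.47
position: [0.577, 0.1928, 0.0926]
tool_rot: [-0.954, 2.993, -0.0]
ft_force: [0.2, -0.0, 1.1]
grip_width: 0.179
```

```bash
python3 goal.py .5775 .193 .093 83.85; python3 -c "
from h import *
print(ctrl.get_state()['torque'])"
```

```text
t 4.475 pos [0.577  0.1928 0.0926] yang 125.37 zaxis [ 1.e-04  0.e+00 -1.e+00] w 0.17878031106232248 F [ 0.25 -0.04  1.14]
shift [-0.0005 -0.0001 -0.0004] rot [-0.000e+00  1.000e-04  7.246e-01] q [-0.51  0.33  0.17  1.72 -0.06  1.1   1.87]
[0.0658449  0.07051418 0.03374061]
```

carry_out(commands=[{"tx": 0, "ty": 0, "tz": 0, "rx": 0, "ry": 0, "rz": 0.08, "jaw": 0}, {"tx": 0, "ty": 0, "tz": 0, "rx": 0, "ry": 0, "rz": 0.16, "jaw": 0}, {"tx": 0, "ty": 0, "tz": 0, "rx": 0, "ry": 0, "rz": 0.24, "jaw": 0}, {"tx": 0, "ty": 0, "tz": 0, "rx": 0, "ry": 0, "rz": 0.32, "jaw": 0}, {"tx": 0, "ty": 0, "tz": 0, "rx": 0, "ry": 0, "rz": 0.4, "jaw": 0}, {"tx": 0, "ty": 0, "tz": 0, "rx": 0, "ry": 0, "rz": 0.48, "jaw": 0}, {"tx": 0, "ty": 0, "tz": 0, "rx": 0, "ry": 0, "rz": 0.56, "jaw": 0}, {"tx": 0, "ty": 0, "tz": 0, "rx": 0, "ry": 0, "rz": 0.63, "jaw": 0}, {"tx": 0, "ty": 0, "tz": 0, "rx": 0, "ry": 0, "rz": 0.69, "jaw": 0}, {"tx": 0, "ty": 0, "tz": 0, "rx": 0, "ry": 0, "rz": 0.724, "jaw": 0}, {"tx": 0, "ty": 0, "tz": 0, "rx": 0, "ry": 0, "rz": 0.724, "jaw": 0}, {"tx": 0, "ty": 0, "tz": 0, "rx": 0, "ry": 0, "rz": 0.724, "jaw": 0}])

```text
time: 5.98
position: [0.577, 0.193, 0.0926]
tool_rot: [0.167, 3.137, 0.0]
ft_force: [0.5, 0.9, -0.6]
grip_width: 0.181
```

```bash
python3 goal.py .5775 .193 .093 83.85
python3 - <<'E'
from h import *
print(ctrl.get_state()['torque'])
im=get_image("side"); save(cv2.resize(im[140:320,60:280],None,fx=3,fy=3),"side3.png")
im=get_image("top"); save(cv2.resize(im[100:260,100:300],None,fx=3,fy=3),"top3.png")
E
```

```text
t 5.975 pos [0.577  0.193  0.0926] yang 83.91 zaxis [ 1.e-04  3.e-04 -1.e+00] w 0.18056530713100277 F [ 0.5   0.89 -0.61]
shift [-0.0005  0.0001 -0.0004] rot [0.0003 0.0001 0.0011] q [-0.6   0.33  0.28  1.72 -0.1   1.1   1.18]
[ 0.12055393 -0.02799406 -0.00617996]
```

View pics/side3.png

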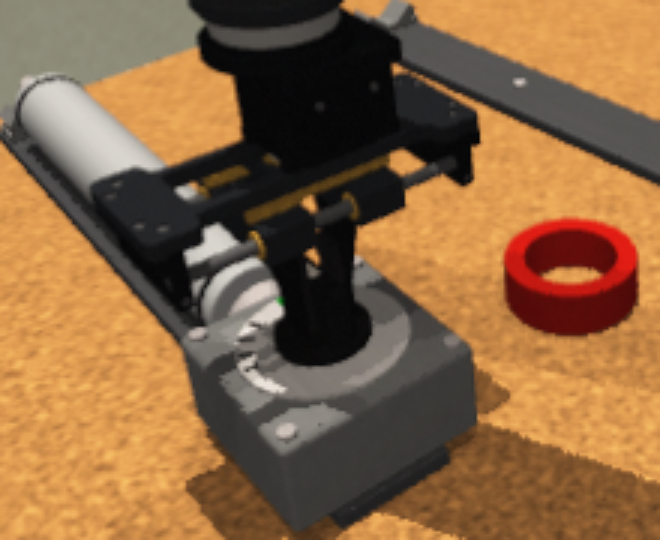

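View pics/top3.png

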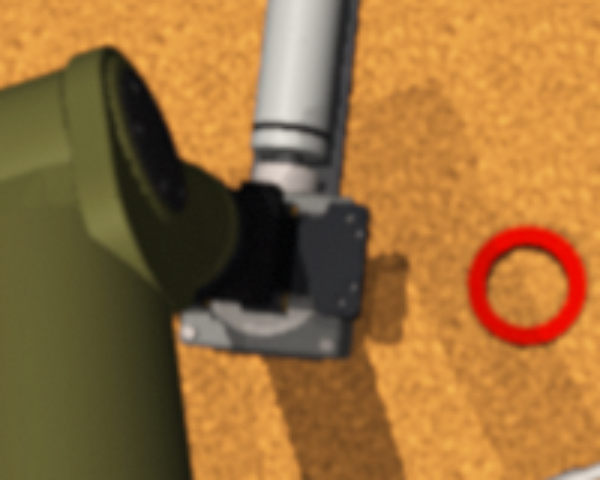

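carry_out(commands=[{"tx": 0, "ty": 0, "tz": -0.002, "rx": 0, "ry": 0, "rz": 0, "jaw": 0}, {"tx": 0, "ty": 0, "tz": -0.004, "rx": 0, "ry": 0, "rz": 0, "jaw": 0}, {"tx": 0, "ty": 0, "tz": -0.006, "rx": 0, "ry": 0, "rz": 0, "jaw": 0}, {"tx": 0, "ty": 0, "tz": -0.008, "rx": 0, "ry": 0, "rz": 0, "jaw": 0}, {"tx": 0, "ty": 0, "tz": -0.01, "rx": 0, "ry": 0, "rz": 0, "jaw": 0}, {"tx": 0, "ty": 0, "tz": -0.012, "rx": 0, "ry": 0, "rz": 0, "jaw": 0}, {"tx": 0, "ty": 0, "tz": -0.014, "rx": 0, "ry": 0, "rz": 0, "jaw": 0}, {"tx": 0, "ty": 0, "tz": -0.015, "rx": 0, "ry": 0, "rz": 0, "jaw": 0}, {"tx": 0, "ty": 0, "tz": -0.015, "rx": 0, "ry": 0, "rz": 0, "jaw": 0}], grip_force=40)

```text
time: 7.2
position: [0.5769, 0.1929, 0.1077]
tool_rot: [0.168, 3.137, 0.0]
ft_force: [2.6, 2.5, -6.5]
grip_width: 0.182
```

carry_out(commands=[{"tx": 0, "ty": 0, "tz": -0.001, "rx": 0, "ry": 0, "rz": 0, "jaw": 0}, {"tx": 0, "ty": 0, "tz": -0.0015, "rx": 0, "ry": 0, "rz": 0, "jaw": 0}, {"tx": 0, "ty": 0, "tz": -0.002, "rx": 0, "ry": 0, "rz": 0, "jaw": 0}, {"tx": 0, "ty": 0, "tz": -0.002, "rx": 0, "ry": 0, "rz": 0, "jaw": 0}])

```text
time: 7.7
position: [0.5768, 0.1929, 0.1078]
tool_rot: [-0.167, -3.137, 0.001]
ft_force: [5.2, 3.4, -15.0]
grip_width: 0.178
```

```bash
python3 goal.py .5775 .193 .108 83.85
python3 - <<'E'
from h import *
im=get_image("side"); save(cv2.resize(im[140:320,60:280],None,fx=3,fy=3),"side4.png")
E
```

```text
t 7.7 pos [0.5768 0.1929 0.1078] yang 83.89 zaxis [-3.e-04 -4.e-04 -1.e+00] w 0.17848307770095698 F [  5.16   3.39 -14.97]
shift [-0.0007  0.0002 -0.0002] rot [-0.0005 -0.0002  0.0007] q [-0.6   0.32  0.28  1.71 -0.09  1.13  1.17]
```

View pics/side4.png

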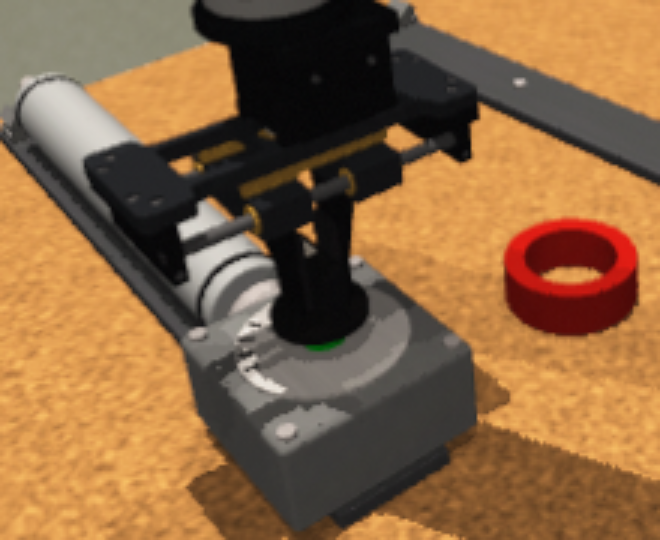

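The TCP stopped rising while the pull went from 6.5 to 15 N, and the green collar shows at about (325,345) in the crop. So the knob is at its stop; next I release it and move off.

carry_out(commands=[{"tx": 0, "ty": 0, "tz": 0, "rx": 0, "ry": 0, "rz": 0, "jaw": 0.4}, {"tx": 0, "ty": 0, "tz": 0, "rx": 0, "ry": 0, "rz": 0, "jaw": 0.7}, {"tx": 0, "ty": 0, "tz": 0, "rx": 0, "ry": 0, "rz": 0, "jaw": 0.7}, {"tx": 0, "ty": 0, "tz": 0, "rx": 0, "ry": 0, "rz": 0, "jaw": 0.7}, {"tx": 0, "ty": 0, "tz": -0.02, "rx": 0, "ry": 0, "rz": 0, "jaw": 0.7}, {"tx": 0, "ty": 0, "tz": -0.04, "rx": 0, "ry": 0, "rz": 0, "jaw": 0.7}, {"tx": 0, "ty": 0, "tz": -0.07, "rx": 0, "ry": 0, "rz": 0, "jaw": 0.7}, {"tx": 0, "ty": 0, "tz": -0.1, "rx": 0, "ry": 0, "rz": 0, "jaw": 0.7}, {"tx": 0, "ty": 0, "tz": -0.13, "rx": 0, "ry": 0, "rz": 0, "jaw": 0.7}, {"tx": 0, "ty": 0, "tz": -0.14, "rx": 0, "ry": 0, "rz": 0, "jaw": 0.7}])

```text
time: 9.0
position: [0.5783, 0.1931, 0.2535]
tool_rot: [0.168, 3.132, 0.004]
ft_force: [0.5, 0.4, -0.2]
grip_width: 0.701
```

```bash
python3 goal.py .3 .48 .25 83.85
```

```text
t 9.0 pos [0.5783 0.1931 0.2535] yang 83.88 zaxis [ 0.0051  0.0023 -1.    ] w 0.7008339997284818 F [ 0.45  0.38 -0.17]
shift [0.3073 0.2555 0.0027] rot [0.0029 0.0049 0.0004] q [-0.61  0.22  0.29  1.53 -0.06  1.4   1.15]
```

carry_out(commands=[{"tx": 0.03, "ty": 0.025, "tz": 0, "rx": 0, "ry": 0, "rz": 0, "jaw": 0.7}, {"tx": 0.06, "ty": 0.05, "tz": 0, "rx": 0, "ry": 0, "rz": 0, "jaw": 0.7}, {"tx": 0.09, "ty": 0.075, "tz": 0, "rx": 0, "ry": 0, "rz": 0, "jaw": 0.7}, {"tx": 0.12, "ty": 0.1, "tz": 0, "rx": 0, "ry": 0, "rz": 0, "jaw": 0.7}, {"tx": 0.15, "ty": 0.125, "tz": 0, "rx": 0, "ry": 0, "rz": 0, "jaw": 0.7}, {"tx": 0.18, "ty": 0.15, "tz": 0, "rx": 0, "ry": 0, "rz": 0, "jaw": 0.7}, {"tx": 0.21, "ty": 0.175, "tz": 0, "rx": 0, "ry": 0, "rz": 0, "jaw": 0.7}, {"tx": 0.24, "ty": 0.2, "tz": 0, "rx": 0, "ry": 0, "rz": 0, "jaw": 0.7}, {"tx": 0.27, "ty": 0.225, "tz": 0, "rx": 0, "ry": 0, "rz": 0, "jaw": 0.7}, {"tx": 0.3, "ty": 0.25, "tz": 0, "rx": 0, "ry": 0, "rz": 0, "jaw": 0.7}, {"tx": 0.3, "ty": 0.25, "tz": 0, "rx": 0, "ry": 0, "rz": 0, "jaw": 0.7}])

```text
time: 10.38
position: [0.3015, 0.4758, 0.2492]
tool_rot: [-0.157, -3.136, -0.0]
ft_force: [0.4, -0.6, -0.4]
grip_width: 0.703
```

Run:
```python
from h import *
t=get_image("top"); s=get_image("side"); np.save("top5.npy",t)
save(cv2.resize(t[150:230,150:230],None,fx=7,fy=7,interpolation=cv2.INTER_CUBIC),"tz5.png"); save(s,"side5.png"); save(t,"top5.png")
print(ctrl.get_state()["time"])
```

```text
10.475
```

View pics/tz5.png

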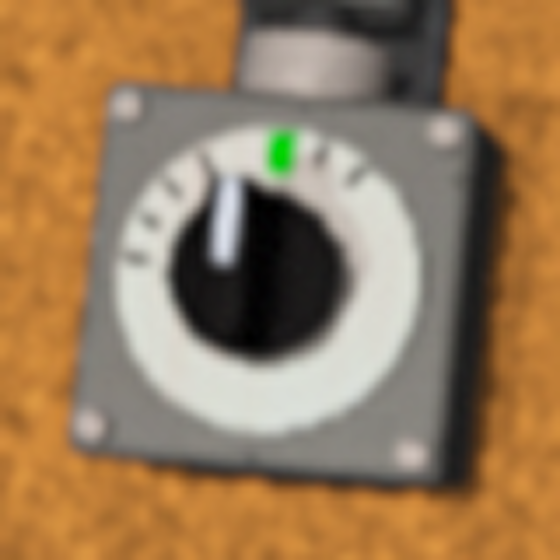

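View pics/side5.png

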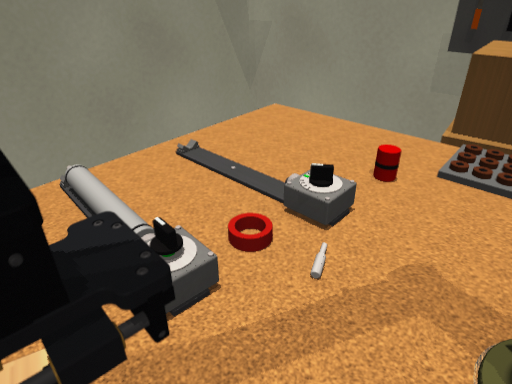

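Run:
```python
from h import *
f=lambda z:np.array([150+(z[0]+.5)/7-.5,150+(z[1]+.5)/7-.5])
a=onz("top",f((233,178)),.137)[:2]; b=onz("top",f((222,267)),.137)[:2];p=a-b
print(a,b,np.degrees(np.arctan2(p[1],p[0])))
v=a-[.5772,.1935];print(np.linalg.norm(v),np.degrees(np.arctan2(v[1],v[0])))
t=np.load("top5.npy").astype(int)[170:192,176:190]
w=np.clip(t.min(2)-60,0,None); yy,xx=np.mgrid[170:192,176:190]
for r in range(5,17): 
    k=w[r,2:11]; print(170+r,(k*xx[r,2:11]).sum()/max(k.sum(),1),k.max())
a0=np.load("top0.npy").astype(int);b0=np.load("top5.npy").astype(int);print("spare diff",abs(a0-b0)[185:242,332:390].mean())
```

```text
[0.60166497 0.19004489] [0.57440502 0.19338494] -6.985384727076451
0.024707741380912942 -8.038529022564385
175 181.8181818181818 130
176 181.11424332344214 135
177 181.14064914992272 146
178 181.34087237479807 152
179 181.702752293578 152
180 181.992 153
181 181.87225548902197 153
182 181.76008064516128 151
183 181.68333333333334 149
184 181.5608695652174 144
185 181.46135831381733 141
186 181.42699724517905 124
spare diff 1.3718491631377294
```

Run:
```python
from h import *
print(ctrl.close_job())
```

```text
the job is handed in; nothing more can be done
None
```

I turned the roller fixture's knob (the left one) about 41.5° clockwise onto the green mark, pulled it out to its stop, let go and moved clear. I handed the job in at about 10.5 s of the 38 s allowed.

- **Angle:** the final top picture puts the pointer at about -7° (tip-to-tail line), and the gripper's own angle gives -6.1°. The green mark, in line with the roller, is at about -6.2°. A rougher reading from the pointer tip and the knob's axis gave -8.0°, so the picture readings differ by 1–2°. I did not look at the pointer between the turn and the pull.
- **Pull:** the knob rose 15.2 mm. It then stopped moving while the pull rose from 6.5 to 15 N, and the green collar shows under the skirt.
- **Spare fixture:** I did not go near it, and its picture is practically unchanged.
- **Refused calls:** my first two move calls were rejected for leaving keys out of the rows. The arm did not move.

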